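# Fold the kitchen tongs and put them in the tool case

## Task

The green-tipped tongs have been left lying open on the bench. Fold them fully shut and lay them flat in the empty bay of the black tool case, next to the folded red-tipped pair, and let go.

Things in the scene. Friction and masses are not known exactly. Their poses are not given: they have to be found in the camera images.
- tongs_arm_a (a point): Green-tipped steel tongs: two arms 9 mm thick, 26 mm high, on edge on the bench, joined by an upright pivot at one end: a V from above. 197 mm long plus a small pull ring, 22 mm wide folded, 0.11 kg. Point on arm a's outer face, 13 mm above the underside, 75 mm from the pivot; the folded length's middle is 12 mm nearer the tips. x along arm a to the tip, y towards arm b, z up.
- tongs_arm_b (a point): The matching point on the outer face of arm b of the same tongs, 13 mm above the underside, 75 mm from the pivot, 22 mm from tongs_arm_a when folded; x along arm b to the tip, z up. Half-way between the two points is a good place to squeeze from above, across the V, which is 44 to 60 mm wide there at the start.
- tongs_hinge (a joint): Angle between the two arms of the green-tipped tongs, rad: 0 folded shut (arms parallel, at the stop), 0.35 to 0.5 at the start. No spring: the hinge is slightly stiff (0.05 N m) and stays where it is left; squeezing the arms together folds it.
- bay (a point): Middle of the empty bay's floor, 5 mm above the bench, in the fixed black case (260 x 230 mm, walls 26 mm high). Bay 220 mm long on y, 56 mm wide on x; z up. Foam 17 mm above the floor bounds its ends; the case's middle 100 mm along y has none, so fingers fit down beside the tongs. Outer wall 75 mm off at +x; at x = -100 mm the other bay, with folded red-tipped tongs.
Mind the look-alikes: they are no part of the job. What is shaped like the part that bears tongs_arm_a but purple is not meant.

How it is judged:
By the outcome, as a careful person would: the job done as asked, in the order asked, and still so for the second after the job is handed in, with the robot touching nothing.
It also fails if it takes over 35 s, if anything falls off the work surface, if the arm or the gripper's body presses on something with over 40 N, if the wrist force passes 120 N, or if a joint passes its speed limit or range.

## Robot

A 6-joint arm with a two-finger parallel gripper is mounted at the origin on the work surface. World frame = base frame: x ahead of the robot, y to its left, z up, the work surface at z = 0. Lengths are in mm, angles in rad, forces in N, time in s.
With the tool pointing down it reaches from about 275 to 1000 mm from the base axis. Payload 8.4 kg.
Tool frame: the origin (TCP) lies between the finger pads; the fingertips stand r.finger_overhang ahead of it and the grasp point (between the pads) is the TCP (r.finger_overhang is the distance from the TCP to the fingertips, in mm); z points along the fingers, y is the line along which they close (so a half turn about z gives the same grasp; the last joint's range is limited). The gripper opens to 85 mm and grips with 20 to 120 N. Pads are 22 mm wide; open, the fingers measure 114 mm over their backs; the gripper's body (76 mm by 85 mm) begins 54 mm behind the grasp point. The pads swing forward as they close: fully open they stand 13 mm farther back than shut.
Start: joints at [-1.132, 0.353, 1.633, -0, 1.155, -0.002], TCP at [266.663, -565.26, 250.281] pointing down, gripper open.
Joint ranges: [-2.63, 2.63], [-0.92, 2.1], [0.06, 2.66], [-1.3, 4.44], [0, 2.69], [-3.02, 3.02]. Speed limits (rad/s): [2.22, 2.22, 2.79, 3.14, 3.14, 3.14].

## Interface

Orientations are given as [roll, pitch, yaw] about the fixed x, y, z axes, in that order (R = Rz(yaw) Ry(pitch) Rx(roll)).
In Python, from rig import r, cams, sign_off gives the robot as it stands.
- The arm moves only by the shell command python3 -m crank 'ROWS' [FORCE]. ROWS is JSON, a list of rows, each a list of 7 numbers: the shift along the tool's x, y, z in m, then the turn, a rotation vector about the tool's x, y, z in rad, then the closure, from 0 (fully open) to 1 (shut). In form: [[dx, dy, dz, ax, ay, az, gripper], ...]. A call has 1 to 5 rows; each row is the pose to reach, as a shift and turn from the pose commanded when the call began, along the tool's axes at that moment; what a row does not reach only later rows make up. A row lasts 1/10 s, in which the tool goes at most 50 mm and 8.59 degrees, less where a joint would pass 70% of its speed; a pose out of reach is approached as far as the arm can. A call with a gripper value outside its range is refused whole. The fingers move at their own pace and stop on an object; FORCE is the grip in N (left out, the last holds). Time passes only in rows, so rows that repeat a pose let the fingers close. It gives the time, the measured TCP pose, the force, the opening and the grip force at its end, in the units of the state.
- r.sense(): the state, without advancing time (a new reading comes with each control period).
- cams.grab_frame(name): name is "scene" or "top"; returns a dict with "image" (480x640x3 uint8, red, green, blue), "fx", "fy", "cx", "cy" (pixels), "position" and "orientation" of the camera in the world. Camera axes: x right, y down, z forward; pixel columns grow to the right and rows downward; lengths in mm; the calibration is good to about 2 mm. A picture is of the moment at which its call begins. There is no depth.
- sign_off(): hands the job in; it is judged then, once.
The state is a dict: "clock": time; "qpos": joint angles; "qvel": joint speeds; "joint_efforts": joint torques, N m; "eef_pos": TCP position; "tcp_rot": TCP orientation; "contact_force": force on the tool from outside, world axes, zero at the start; "wrist_torque": the same for the moment, N m; "opening": opening from 0.0 (shut) to 1.0 (fully open); "grasp_force": force on a finger pad.
Only numpy, scipy, OpenCV 4.12 (cv2) and the standard library are available. Lean on these libraries where they do the work, as an engineer would, in place of code of your own. Each camera call takes 0.05 s, during which the arm holds its last target. There are 200 camera calls.

## Working session

There is one attempt and no reset: what is moved stays moved. The work goes in short steps, Python scripts to look and compute and a shell command to move; the robot and the scene stay as the last step left them, time stands still between calls to the robot, and variables do not carry over. Pictures are saved under pics/ and viewed, at most 10 in all, crops included, and the job is handed in when it is done.

```bash
mkdir -p pics; python3 - <<'E'
from rig import r,cams
import cv2
for n in("top","scene"):
    f=cams.grab_frame(n); cv2.imwrite(f"pics/{n}0.png",f["image"][:,:,::-1]); print({k:v for k,v in f.items() if k!="image"})
print(r.finger_overhang, r.sense())
E
```

```text
{'fx': 438.8434739742918, 'fy': 438.8434739742918, 'cx': 316.89379996167, 'cy': 246.04986350703837, 'position': array([400.79615742, -38.14953822, 762.20255083]), 'orientation': array([-3.02561996,  0.033611  , -1.55504494])}
{'fx': 498.7780067707596, 'fy': 498.7780067707596, 'cx': 315.4189648476579, 'cy': 247.01368918356061, 'position': array([948.87611046, 151.90655342, 685.91589379]), 'orientation': array([-2.44976147,  0.01714589,  1.90242472])}
19.0 {'clock': 0.1, 'qpos': array([-1.13240040e+00,  3.53561040e-01,  1.63407012e+00, -1.38681504e-05,
        1.15521536e+00, -2.41804520e-03]), 'qvel': array([ 0.0004009 , -0.00236798, -0.00149439,  0.00256344,  0.00136839,
        0.00133628]), 'joint_efforts': array([ 7.81832878e-04, -6.06353974e+01, -3.42818427e+01,  8.40948610e-05,
        3.95220224e-03, -1.05312128e-05]), 'eef_pos': array([ 266.48272846, -564.88467552,  249.6434618 ]), 'tcp_rot': array([-3.14033875e+00,  9.64873619e-06,  4.40819589e-01]), 'contact_force': array([-0.30350927, -0.47143421,  0.65078578]), 'wrist_torque': array([0.00024029, 0.01059671, 0.02298231]), 'grasp_force': 0.0, 'opening': 0.999056025528712}
```

View pics/top0.png

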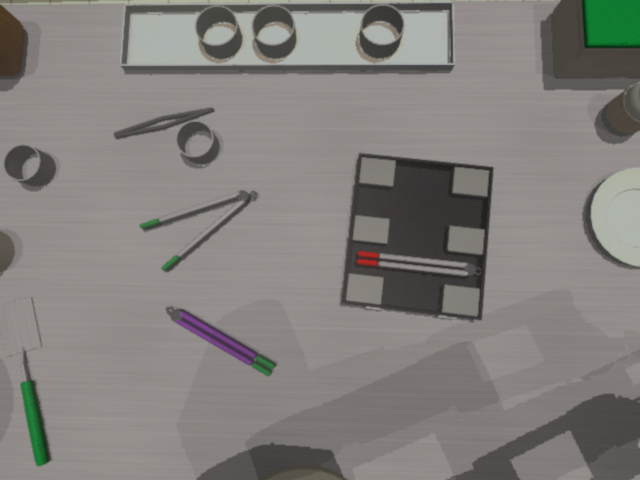

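View pics/scene0.png

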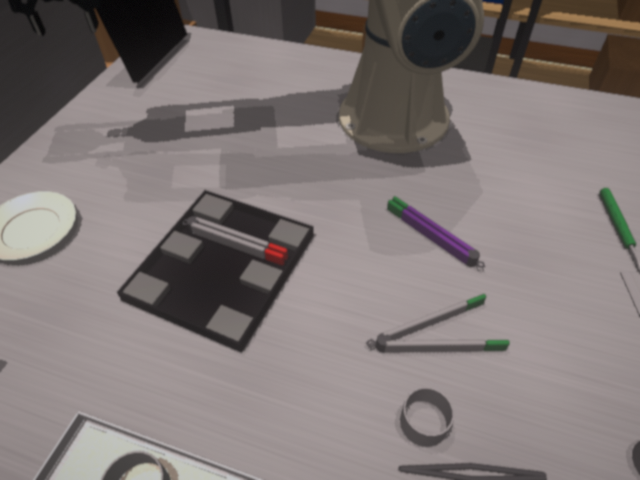

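The top view shows the open green-tipped tongs with the pivot near (243,196) and tips near (142,225) and (165,268). The empty bay is near (420,207), between the upper and middle foam rows. The red pair is at (415,265) and the purple decoy at (222,342). I'll enlarge the top view to get accurate pixels.

```bash
cat > h.py <<'E'
import numpy as np
from scipy.spatial.transform import Rotation as R
def w(f,u,v,z):
    d=R.from_euler('xyz',f["orientation"]).apply([(u-f["cx"])/f["fx"],(v-f["cy"])/f["fy"],1])
    p=np.array(f["position"]); return p+d*(z-p[2])/d[2]
E
python3 - <<'E'
import cv2
i=cv2.imread("pics/top0.png")
a=cv2.resize(i[180:280,130:265],None,fx=5.9,fy=5.9,interpolation=cv2.INTER_CUBIC)[:, :800]
cv2.imwrite("pics/a.png",a[:600])
b=cv2.resize(i[150:330,335:505],None,fx=3.33,fy=3.33,interpolation=cv2.INTER_CUBIC)
cv2.imwrite("pics/b.png",cv2.convertScaleAbs(b,alpha=1.6))
E
```

```text
(no output)
```

View pics/a.png

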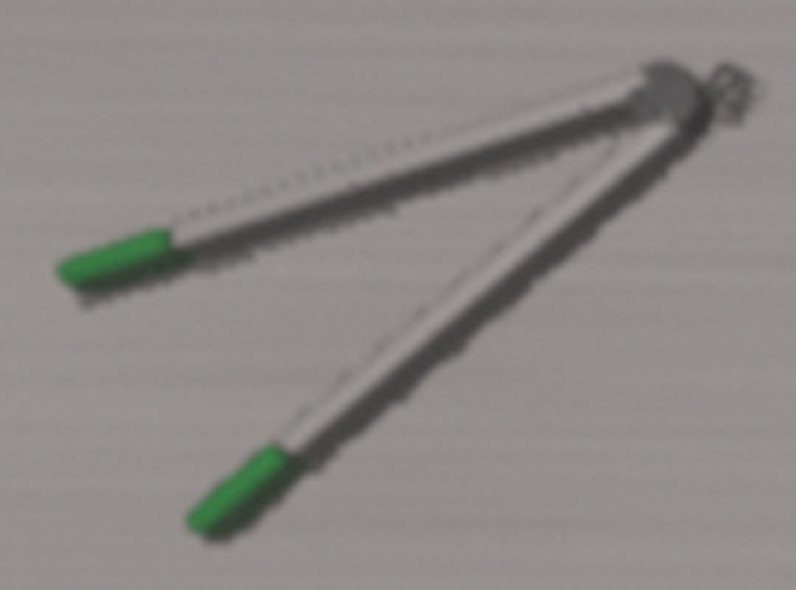

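View pics/b.png

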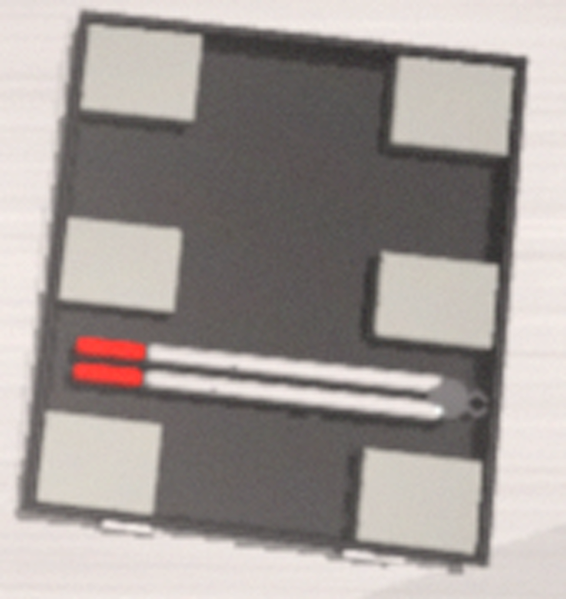

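The first crop shows the pivot at crop pixel (670,95) and the tips at (65,270) and (200,520). The second shows the bay's foam edges: upper pads' lower edges (80,108)-(508,155), middle pads' upper edges (68,217)-(498,265).

```bash
python3 - <<'E'
from h import *
from rig import r,cams
f=cams.grab_frame("top"); np.set_printoptions(precision=1,suppress=True)
A=lambda u,v:w(f,130+u/5.9,180+v/5.9,26)[:2]
B=lambda u,v:w(f,335+u/3.33,150+v/3.33,22)[:2]
pv=A(670,95); print("pivot",pv)
u=lambda d:d/np.linalg.norm(d)
P=[]
for t,n in((A(65,270),A(640,85)),(A(200,520),A(660,130))):
    d=u(t-n); c=n+d*(75-np.dot(n-pv,d)*1); c=n+d*(75-np.dot(n-pv,d)); P.append((c,d)); print("arm mid75",c,"dir",np.degrees(np.arctan2(d[1],d[0])),"tipdist",np.dot(t-pv,d), "off",np.cross(d,n-pv))
m=(P[0][0]+P[1][0])/2; b=u(P[0][1]+P[1][1])
print("grasp",m,"bis",np.degrees(np.arctan2(b[1],b[0])),"w",np.linalg.norm(P[0][0]-P[1][0]))
q=np.array([B(*k) for k in((80,108),(195,121),(390,143),(508,155),(68,217),(183,230),(380,252),(498,265))])
print(q, "bay",q.mean(0)); d=q[3]-q[0]+q[7]-q[4]; print(np.degrees(np.arctan2(-d[1],-d[0])))
E=np.degrees
s=r.sense();print(E(s["tcp_rot"]),R.from_euler('xyz',s["tcp_rot"]).as_matrix())
E
```

```text
pivot [571.3 115.7]
arm mid75 [552.6 188.5] dir 108.67160404981513 tipdist 183.79237491467396 off -5.615197515652084
arm mid75 [516.8 167.6] dir 131.78370953723442 tipdist 182.2859154328323 off 6.0670958901906165
grasp [534.7 178.1] bis 120.22765679352477 w 41.49455824664406
[[ 597.8  -82.8]
 [ 591.4 -141.9]
 [ 580.6 -241.2]
 [ 574.8 -300.7]
 [ 540.6  -76.9]
 [ 534.4 -135.6]
 [ 524.  -235.1]
 [ 517.9 -294. ]] bay [ 557.7 -188.5]
84.00623150868098
[-179.9   -0.    25.3] [[ 0.9  0.4 -0. ]
 [ 0.4 -0.9  0. ]
 [ 0.  -0.  -1. ]]<stdin>:10: DeprecationWarning: Arrays of 2-dimensional vectors are deprecated. Use arrays of 3-dimensional vectors instead. (deprecated in NumPy 2.0)
```

```bash
cat >> h.py <<'E'
def row(x,y,z,yaw):
    from rig import r
    s=r.sense(); C=R.from_euler('xyz',s["tcp_rot"]); T=R.from_euler('xyz',[np.pi,0,np.radians(yaw)])
    print(s["clock"],s["eef_pos"].round(1),s["opening"],s["contact_force"].round(1),s["grasp_force"],(C.inv().apply(np.array([x,y,z])-s["eef_pos"])/1000).round(4),(C.inv()*T).as_rotvec().round(4))
E
python3 -m crank '[[0.56,-0.558,0.12,0,0,-1.656,0],[0.56,-0.558,0.12,0,0,-1.656,0],[0.56,-0.558,0.12,0,0,-1.656,0],[0.56,-0.558,0.12,0,0,-1.656,0],[0.56,-0.558,0.12,0,0,-1.656,0]]' 25
python3 -c "
from h import *;row(534.7,178.1,120,120.2)"
```

```text
clock: 0.65
eef_pos: [350.7, -330.9, 212.4]
tcp_rot: [3.141, -0.0, 1.196]
contact_force: [1.0, -0.0, 0.6]
opening: 1.002
grasp_force: 0.0
0.65 [ 350.7 -330.9  212.4] 1.002197484172083 [ 1.  -0.   0.6] 0.0 [ 0.541  -0.015   0.0925] [ 2.000e-04 -0.000e+00 -9.015e-01]
```

```bash
python3 -m crank '[[0.54,-0.015,0.09,0,0,-0.9,0],[0.54,-0.015,0.09,0,0,-0.9,0],[0.54,-0.015,0.09,0,0,-0.9,0],[0.54,-0.015,0.09,0,0,-0.9,0],[0.54,-0.015,0.09,0,0,-0.9,0]]' >/dev/null
python3 -c "
from h import *;row(534.7,178.1,120,120.2)"
```

```text
1.15 [436.  -99.4 171.5] 1.000500236842447 [ 0.5 -1.  -0. ] 0.0 [0.2219 0.1937 0.0515] [ 0.0004  0.0004 -0.1511]
```

```bash
python3 -m crank '[[0.222,0.194,0.05,0,0,-0.15,0],[0.222,0.194,0.05,0,0,-0.15,0],[0.222,0.194,0.05,0,0,-0.15,0],[0.222,0.194,0.05,0,0,-0.15,0],[0.222,0.194,0.05,0,0,-0.15,0]]' >/dev/null
python3 -c "
from h import *;row(534.7,178.1,120,120.2)"
```

```text
1.65 [520.  132.6 129.4] 1.0020503276752735 [ 0.5 -0.6 -0.5] 0.0 [0.0322 0.0354 0.0094] [-0.0001  0.0001 -0.0067]
```

```bash
python3 -m crank '[[0,0,0,0,0,0,0],[0,0,0,0,0,0,0],[0,0,0,0,0,0,0]]' >/dev/null
python3 - <<'E'
from h import *;row(534.7,178.1,65,120.2)
from rig import cams;import cv2
f=cams.grab_frame("scene")
c=f["image"][230:400,330:540,::-1]
def px(p):
    q=R.from_euler('xyz',f["orientation"]).inv().apply(np.array(p)-f["position"]); return f["fx"]*q[0]/q[2]+f["cx"],f["fy"]*q[1]/q[2]+f["cy"]
print([px(p) for p in((571.3,115.7,26),(534.7,178.1,26),(552.6,188.5,26),(516.8,167.6,26))])
cv2.imwrite("pics/c.png",cv2.resize(c,None,fx=3.5,fy=3.5,interpolation=2))
E
```

```text
1.95 [519.2 129.7 129.7] 0.9997497763843707 [ 0.3 -0.   0.2] 0.0 [0.0343 0.0376 0.0647] [-0.001  -0.0001 -0.0072]
[(np.float64(382.62047377141863), np.float64(338.38205339836315)), (np.float64(429.01847289508066), np.float64(329.5562885375075)), (np.float64(433.73171160353934), np.float64(341.56278919953854)), (np.float64(424.40097220192683), np.float64(317.9412726053828))]
```

View pics/c.png

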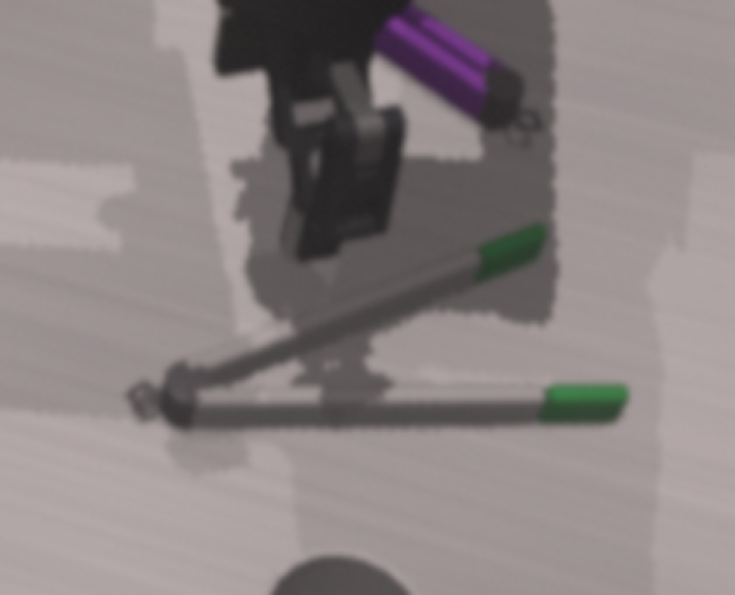

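The scene camera agrees with the estimate: the predicted pivot (184,379) and arm midpoints (363,390) and (330,308) lie on the tongs in the crop. Next I move above the grasp point and descend.

```bash
python3 -m crank '[[0.034,0.038,0.064,0,0,-0.007,0],[0.034,0.038,0.064,0,0,-0.007,0],[0.034,0.038,0.064,0,0,-0.007,0],[0.034,0.038,0.064,0,0,-0.007,0]]' >/dev/null
python3 -c "
from h import *;row(534.7,178.1,23,120.2)"
```

```text
2.4 [535.4 177.6  66. ] 1.000021375881309 [ 0.2 -0.1 -0.4] 0.0 [ 0.0008 -0.0003  0.043 ] [-0.0014 -0.0001 -0.0005]
```

```bash
python3 -m crank '[[0,0,0.02,0,0,0,0],[0,0,0.042,0,0,0,0],[0,0,0.042,0,0,0,0],[0,0,0.042,0,0,0,0.3]]'
python3 -m crank '[[0,0,0,0,0,0,0.5],[0,0,0,0,0,0,0.6],[0,0,0,0,0,0,0.7],[0,0,0,0,0,0,0.8],[0,0,0,0,0,0,0.8]]'
```

```text
clock: 2.8
eef_pos: [536.1, 177.9, 25.1]
tcp_rot: [3.141, 0.0, 2.097]
contact_force: [0.8, -0.6, 0.1]
opening: 0.86
grasp_force: 0.0
clock: 3.3
eef_pos: [536.5, 179.0, 24.9]
tcp_rot: [3.14, 0.0, 2.098]
contact_force: [-1.4, -0.6, 9.4]
opening: 0.249
grasp_force: 24.5
```

```bash
python3 -m crank '[[0,0,-0.005,0,0,0,1],[0,0,-0.03,0,0,0,1],[0,0,-0.06,0,0,0,1],[0,0,-0.1,0,0,0,1],[0,0,-0.1,0,0,0,1]]' 40
python3 - <<'E'
from h import *
from rig import cams;import cv2
f=cams.grab_frame("top"); g=cams.grab_frame("scene")
a=cv2.resize(f["image"][150:300,120:320,::-1],(400,300),interpolation=2);b=cv2.resize(g["image"][180:405,300:600,::-1],(400,300),interpolation=2)
cv2.imwrite("pics/d.png",np.hstack([a,b]))
row(556.4,-200.4,125,84)
E
```

```text
clock: 3.8
eef_pos: [538.6, 179.8, 128.7]
tcp_rot: [3.134, 0.002, 2.098]
contact_force: [0.3, -0.5, -0.6]
opening: 0.24
grasp_force: 40.5
3.9 [536.2 178.9 124.7] 0.24705016500444388 [-0.   0.3 -2. ] 40.46846866607666 [-0.338  -0.1734 -0.0004] [ 1.900e-03 -2.000e-04  6.319e-01]
```

View pics/d.png

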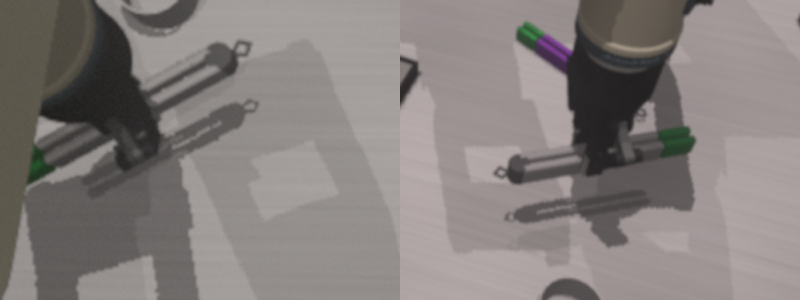

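The tongs are folded shut and held level, with the pivot at top-view pixel (227.5,179) and scene pixel (388,302). I'll check where the pivot sits relative to the grasp.

```bash
python3 - <<'E'
from h import *
from rig import cams,r
s=r.sense();p=s["eef_pos"];M=R.from_euler('xyz',s["tcp_rot"]).inv()
for n,u,v in(("top",227.5,179),("scene",388.5,302)):
    f=cams.grab_frame(n); q=w(f,u,v,p[2]+1); print(q,M.apply(q-p))
row(556.4,-200.4,125,84)
E
python3 -m crank '[[-0.337,-0.174,0,0,0,0.632,1],[-0.337,-0.174,0,0,0,0.632,1],[-0.337,-0.174,0,0,0,0.632,1],[-0.337,-0.174,0,0,0,0.632,1],[-0.337,-0.174,0,0,0,0.632,1]]'
python3 -m crank '[[0,0,0,0,0,0,1]]' >/dev/null
python3 -c "
from h import *;row(556.4,-200.4,125,84)"
```

```text
[574.15434248 119.98317164 125.7402296 ] [-70.05833672   3.17241467  -0.96678062]
[572.72630135 115.23566176 125.7402296 ] [-73.44287165  -0.45016015  -0.97192285]
4.0 [534.9 178.5 122.9] 0.24440365102723646 [-0.2  0.3 -2. ] 40.46808063983917 [-0.3383 -0.172  -0.0019] [-1.800e-03  2.000e-04  6.318e-01]
clock: 4.5
eef_pos: [547.2, -72.7, 122.3]
tcp_rot: [-3.139, -0.0, 1.461]
contact_force: [-0.1, 0.2, -0.1]
opening: 0.244
grasp_force: 40.4
4.6 [547.7 -76.1 122.4] 0.24213038709123313 [ 0.1  0.5 -1.4] 40.431339740753174 [-0.1226  0.0224 -0.0024] [-0.0018  0.0012 -0.006 ]
```

```bash
python3 -m crank '[[-0.119,0.022,0,0,0,-0.006,1],[-0.119,0.022,0,0,0,-0.006,1],[-0.119,0.022,0,0,0,-0.006,1],[-0.119,0.022,0,0,0,-0.006,1],[-0.119,0.022,0,0,0,-0.006,1]]' >/dev/null
python3 - <<'E'
from h import *
from rig import cams;import cv2
row(556.9,-196.5,70,84)
f=cams.grab_frame("top"); g=cams.grab_frame("scene")
a=cv2.resize(f["image"][130:340,325:525,::-1],(400,420),interpolation=2);b=cv2.resize(g["image"][150:360,110:310,::-1],(400,420),interpolation=2)
cv2.imwrite("pics/e.png",np.hstack([a,b]))
E
```

```text
5.1 [ 556.9 -191.1  122.4] 0.24147275290192632 [ 0.8  0.1 -0.5] 40.43547749519348 [-0.0054  0.0007  0.0524] [-0.0027 -0.001   0.0048]
```

View pics/e.png

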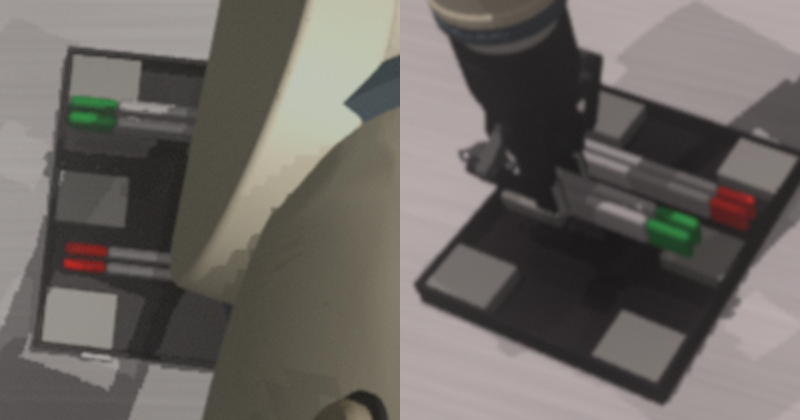

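The tongs hang over the empty bay, parallel to the red pair, with the green tip end at top-view pixel (359,186). I'll check that end's y while lowering.

```bash
python3 -m crank '[[-0.005,0.001,0.025,-0.003,-0.001,0.005,1],[-0.005,0.001,0.052,-0.003,-0.001,0.005,1],[-0.005,0.001,0.052,-0.003,-0.001,0.005,1],[-0.005,0.001,0.052,-0.003,-0.001,0.005,1]]' 
python3 - <<'E'
from h import *
from rig import cams
f=cams.grab_frame("top")
print(w(f,359,186,124), "red tip",w(f,358,258.5,31), "wall in", w(f,356.5,160,26), w(f,347,293,26))
row(556.9,-196.5,30,84)
E
```

```text
clock: 5.6
eef_pos: [558.0, -195.5, 71.8]
tcp_rot: [3.14, 0.001, 1.468]
contact_force: [-0.2, -1.5, -1.6]
opening: 0.241
grasp_force: 40.4
[565.27069433 -76.61659215 124.        ] red tip [465.54016379 -81.13766948  31.        ] wall in [636.3526261  -78.01057475  26.        ] [408.09823987 -63.44725262  26.        ]
5.65 [ 558.8 -195.9   72.6] 0.24501198501746463 [ 1.1 -0.4 -0.3] 40.433417558670044 [-0.0007 -0.0019  0.0426] [0.0033 0.001  0.0018]
```

```bash
python3 -m crank '[[-0.003,-0.001,0.015,0.002,0.001,0.002,1],[-0.003,-0.001,0.032,0.002,0.001,0.002,1],[-0.003,-0.001,0.036,0.002,0.001,0.002,1],[-0.003,-0.001,0.038,0.002,0.001,0.002,1],[-0.003,-0.001,0.038,0.002,0.001,0.002,1]]' 
python3 -c "
from h import *;row(556.9,-198.5,30,84)"
```

```text
clock: 6.15
eef_pos: [557.3, -199.6, 34.0]
tcp_rot: [3.14, 0.0, 1.465]
contact_force: [0.4, -0.2, -1.5]
opening: 0.241
grasp_force: 40.4
6.15 [ 557.3 -199.6   34. ] 0.24121115872934767 [ 0.4 -0.2 -1.5] 40.4318368434906 [ 0.0011 -0.0005  0.004 ] [ 0.0012  0.     -0.0013]
```

```bash
python3 -m crank '[[0.001,0,0.002,0,0,0,1],[0.001,0,0.003,0,0,0,1],[0.001,0,0.004,0,0,0,1],[0.001,0,0.004,0,0,0,1]]'
```

```text
clock: 6.55
eef_pos: [557.4, -198.6, 30.1]
tcp_rot: [3.14, 0.0, 1.465]
contact_force: [0.5, -0.6, -0.3]
opening: 0.244
grasp_force: 40.5
```

```bash
python3 -m crank '[[0,0,0.001,0,0,0,1],[0,0,0.001,0,0,0,1]]'; python3 -m crank '[[0,0,0,0,0,0,0.7],[0,0,0,0,0,0,0.65],[0,0,0,0,0,0,0.55],[0,0,0,0,0,0,0.5],[0,0,0,0,0,0,0.5]]' 20
```

```text
clock: 6.75
eef_pos: [557.5, -198.6, 30.0]
tcp_rot: [3.14, 0.0, 1.465]
contact_force: [-3.2, 1.6, 12.5]
opening: 0.243
grasp_force: 42.1
clock: 7.25
eef_pos: [557.2, -198.6, 28.8]
tcp_rot: [3.141, -0.0, 1.465]
contact_force: [0.6, 0.2, -1.2]
opening: 0.497
grasp_force: 0.0
```

```bash
python3 -m crank '[[0,0,-0.01,0,0,0,0.5],[0,0,-0.04,0,0,0,0.5],[0,0,-0.08,0,0,0,0.5],[0,0,-0.13,0,0,0,0.5],[0,0,-0.17,0,0,0,0.5]]' >/dev/null
python3 -m crank '[[-0.35,-0.1,0,0,0,0.6,0.5],[-0.35,-0.1,0,0,0,0.6,0.5],[-0.35,-0.1,0,0,0,0.6,0.5],[-0.35,-0.1,0,0,0,0.6,0.5],[-0.35,-0.1,0,0,0,0.6,0.5]]' 
python3 -m crank '[[-0.1,0,0,0,0,0,0.5],[-0.1,0,0,0,0,0,0.5],[-0.1,0,0,0,0,0,0.5]]' >/dev/null
python3 - <<'E'
from h import *
from rig import cams;import cv2
f=cams.grab_frame("top"); g=cams.grab_frame("scene")
a=cv2.resize(f["image"][130:340,325:525,::-1],(400,420),interpolation=2);b=cv2.resize(g["image"][150:360,110:310,::-1],(400,420),interpolation=2)
cv2.imwrite("pics/g.png",np.hstack([a,b]))
E
```

```text
clock: 8.25
eef_pos: [462.4, -432.0, 199.8]
tcp_rot: [3.14, -0.001, 0.86]
contact_force: [0.9, -0.2, 0.1]
opening: 0.499
grasp_force: 0.0
```

View pics/g.png

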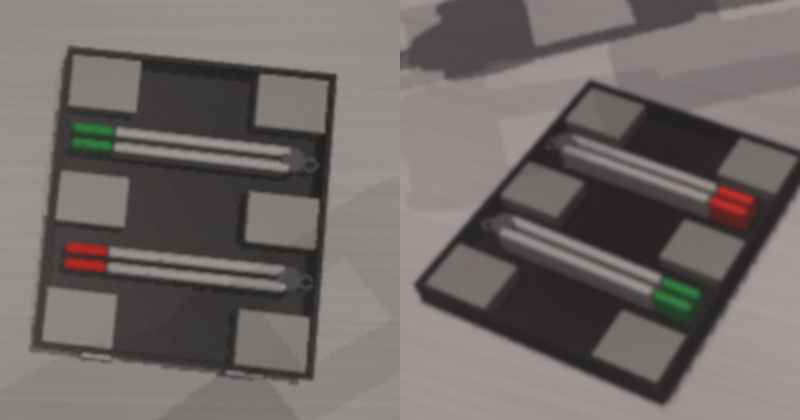

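The tongs lie folded and level in the bay. The tip spacing (rows 129/144) matches the red pair (250/265), and the ring at (311,165) is inside the wall. The arm is clear, so I'm handing in.

```bash
python3 -m crank '[[0,0,0,0,0,0,0.5],[0,0,0,0,0,0,0.5]]' >/dev/null; python3 -c "
from rig import sign_off;print(sign_off())"
```

```text
the job is handed in; nothing more can be done
None
```

The green-tipped tongs are folded shut and lying flat in the empty bay beside the red-tipped pair, released with the arm clear, and the job was handed in at about 9 s of the 35 s allowed.

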